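Clamp a bearing block in a quick-release fixture

TASK

Clamp the aluminium bearing block in the black quick-release fixture for measuring: squeeze the jaw's release lever, slide the jaw up until its pad just meets the block, and let the lever go so that the jaw latches there. Then turn the crank clockwise (seen from the crank's end) until the pad presses the block firmly against the fixed jaw, and let go. The block stays standing on the fixture, and the other things on the bench stay where they are.

Things in the scene. Friction and masses are not known exactly. Their poses are not given: they have to be found in the camera images.
- vise: Black clamping fixture, fixed. Base 110 (x) x 300 (y) x 20 mm high, origin under its centre, z up. Fixed jaw at the +y end: face at y = 120 mm, top 80 mm above the bench. The sliding jaw, a black block 54 (x) x 50 (y) mm, top at 75 mm, slides along y; pad on its +y side, crank on its -y side. A rack of cross pins 8.5 mm apart runs along the base 36 mm toward +x from the middle.
- jaw (a joint): Sliding jaw, m, 0 to 0.09, growing toward the fixed jaw (+y of the fixture). About 3 N of friction while the release lever is squeezed; else its pawl locks it to the pin rack in steps of 8.5 mm, play 0.5 mm. Let go over a pin, the jaw shifts up to 4.5 mm by itself, or up to 7 mm back when the pad presses it, until the pawl drops in.
- lever (a joint): Release lever of the sliding jaw, rad: 0 let go (sprung, pawl in the rack), 0.22 fully squeezed. The pawl is free of the rack above 0.15. It takes about 3 N at the bar to start and 5 N fully squeezed. Under 0.12 the pawl is caught between the pins and holds.
- squeeze_mid (a point): Where to squeeze the sliding jaw, 112 mm above the bench: mid-way, when squeezed, between an upright plate (outer face 13 mm to +y of this point; 36 wide, 8 thick, top at 130 mm) and the lever's bar. Fingers centred here, closing along the fixture's y, press the bar to the plate without shoving the locked jaw. Keep fingertips over 82 mm above the bench, clear of jaw block and work.
- lever_bar (a point): Centre of the release lever's level round bar, 12 mm thick, 50 mm long along the fixture's x, 112 mm above the bench; its outer side is 29 mm to -y of squeeze_mid when let go, 13 mm when squeezed. It is pressed toward the plate (+y of the fixture).
- crank (a joint): Crank that screws the pad forward, rad, 0 to 2.9 (hard stops). 0: handle almost level on the fixture's -x side; at 1.45 the handle is straight up; at 2.9 it is almost level on the +x side. It grows clockwise seen from the crank's end, moving the pad 4.6 mm toward the block per rad. Stays where it is left; takes about 7 N at the handle to turn, up to about 11 N when the pad is tight.
- crank_grip (a point): Middle of the crank's black round handle: a sleeve 18 mm thick and 46 mm long, parallel to the fixture's y, spinning freely on its pin. It goes round crank_axis with a radius of 45 mm. The crank arm lies 23 mm from this point toward +y of the fixture.
- crank_axis (a point): Point on the crank's turning axis, level with the middle of the handle's length, 50 mm above the bench; moves with the sliding jaw.
- pad_face (a point): Centre of the front face of the steel clamping pad (40 wide, 36 high), 50 mm above the bench, facing +y of the fixture.
- pad (a joint): How far the pad is pressed back on its stiff spring, m: 0 free, 0.004 fully. The spring holds 12 N before it yields, then 6 N more per mm: over 0.002 is firmly clamped (24 N).
- work_center (a point): Centre of the aluminium bearing block, 60 (fixture's x) x 50 (fixture's y) x 60 mm high, with a round bore in its top; it stands loose on the fixture's base, against or within 2 mm of the fixed jaw, square to the fixture within a degree or so. Its face toward the pad is 25 mm from this point.
- master_mid (a point): Bystander: round steel setting master, 100 mm across, 60 mm high, two side handles; point half-way up.
- wrench_mid (a point): Bystander: steel wrench, 180 mm long, lying flat; point at its middle.
- wood_box_mid (a point): Bystander: closed wooden box 90 x 150 x 45 mm; point at its centre.

How it is judged:
By the outcome, as a careful person would: the job done as asked, in the order asked, and still so for the second after the job is handed in, with the robot touching nothing.
It also fails if it takes over 54 s, if anything falls off the work surface, if the arm or the gripper's body presses on something with over 40 N, if the wrist force passes 120 N, or if a joint passes its speed limit or range.

ROBOT

A 6-joint arm with a two-finger parallel gripper is mounted at the origin on the work surface. World frame = base frame: x ahead of the robot, y to its left, z up, the work surface at z = 0. Lengths are in m, angles in rad, forces in N, time in s.
With the tool pointing down it reaches from about 0.35 to 0.875 m from the base axis. Payload 4.2 kg.
Tool frame: the origin (TCP) lies at the very end of the fingers, on their centre line; the grasp point (between the pads) lies 19 mm behind it; z points along the fingers, y is the direction in which the jaws open and shut (so a half turn about z gives the same grasp; the last joint's range is limited). The gripper opens to 87 mm and grips with 3 to 60 N. Pads are 19 mm wide; open, the fingers measure 117 mm over their backs; the gripper's body (75 mm by 190 mm) begins 51 mm behind the grasp point.
Start: joints at [-0.849, 0.385, 0.008, 0, -1.194, -0.259], TCP at [0.279, -0.559, 0.223] pointing down, gripper open.
Joint ranges: [-3.14, 3.14], [-1.21, 2.06], [-1.07, 1.41], [-3.16, 2.05], [-2.99, -0.16], [-3.1, 3.1]. Speed limits (rad/s): [2.79, 2.79, 3.14, 3.14, 3.14, 3.14].

INTERFACE

Orientations are given as a 3x3 rotation matrix whose columns are the frame's x, y, z axes.
In Python, from cell import manip gives the robot as it stands. The module is installed in compiled form; this text tells all that it offers.
- The arm moves only by the shell command python3 -m pendant 'ROWS' [FORCE]. ROWS is JSON, a list of rows, each a list of 5 numbers: the closure, from -1 (fully open) to 1 (shut), then the shift along the tool's x, y, z in m, then the turn about the tool's z in rad. In form: [[grip, x, y, z, turn], ...]. A call has exactly 5 rows; each row shifts and turns the commanded pose from where the row before left it, along the tool's axes as they then stand; what a row does not reach is not made up. A row lasts 1/8 s, in which the tool goes at most 62.5 mm and 10.7 degrees, less where a joint would pass 70% of its speed; a pose out of reach is approached as far as the arm can. A call with a gripper value outside its range is refused whole. The fingers move at their own pace and stop on an object; FORCE is the grip in N (left out, the last holds). Time passes only in rows, so rows that do not move let the fingers close, or fill a call up. It gives the time, the measured TCP pose, the force and the opening at its end, in the units of the state.
- manip.observe(): the state, without advancing time (a new reading comes with each control period).
- manip.capture(name): name is "side" or "top"; returns the picture (400x640x3 uint8, red, green, blue); there is no depth.
- manip.get_calibration(name): a dict with "fx", "fy", "cx", "cy" (pixels), "D" ([k1, k2, p1, p2, k3] as OpenCV has them; the pictures are not rectified), "extrinsics" (4x4, takes a point from world to camera coordinates). Camera axes: x right, y up, looking along -z (the intrinsics and any distortion apply to the point x, -y, -z); pixel columns grow to the right and rows downward; lengths in m; the calibration is good to about 2 mm. A picture is of the moment at which its call begins. get_calibration takes no time and is no camera call.
- manip.close_job(): hands the job in, once; it reports no verdict.
The state is a dict: "t": time; "joints": joint angles; "dq": joint speeds; "tau": joint torques, N m; "tool_pos": TCP position; "orientation": TCP orientation; "force": force on the tool from outside, world axes, zero at the start; "moment": the same for the moment, N m; "finger_gap": finger opening in m.
Only numpy, scipy, OpenCV 4.12 (cv2) and the standard library are available. Lean on these libraries where they do the work, as an engineer would, in place of code of your own. Each camera call takes 0.05 s, during which the arm holds its last target.

## Working session

There is one attempt and no reset: what is moved stays moved. The work goes in short steps, Python scripts to look and compute and a shell command to move; the robot and the scene stay as the last step left them, time stands still between calls to the robot, and variables do not carry over. Pictures are saved under pics/ and viewed, and the job is handed in when it is done.

```bash
mkdir -p pics
cat > h.py <<'E'
import numpy as np, cv2
from cell import manip
def cam(n):
    c=manip.get_calibration(n); K=np.array([[c['fx'],0,c['cx']],[0,c['fy'],c['cy']],[0,0,1.]])
    return K,np.array(c['D'],float),np.array(c['extrinsics'])
def ray(n,uv):
    K,D,E=cam(n); p=cv2.undistortPoints(np.array([[uv]],float),K,D)[0,0]
    d=np.array([p[0],-p[1],-1.]); R=E[:3,:3]; return -R.T@E[:3,3], R.T@d
def onz(n,uv,z):
    o,d=ray(n,uv); return o+d*(z-o[2])/d[2]
def proj(n,P):
    K,D,E=cam(n); P=np.atleast_2d(P); q=P@E[:3,:3].T+E[:3,3]; q=q*[1,-1,-1]
    return cv2.projectPoints(q,np.zeros(3),np.zeros(3),K,D)[0][:,0]
def tri(u1,u2):
    o1,d1=ray('top',u1);o2,d2=ray('side',u2)
    A=np.c_[d1,-d2]; s=np.linalg.lstsq(A,o2-o1,rcond=None)[0]
    a=o1+d1*s[0];b=o2+d2*s[1]; return (a+b)/2,np.linalg.norm(a-b)
def snap(n,f,crop=None,k=1):
    im=manip.capture(n)[:,:,::-1]; cv2.imwrite('pics/raw_'+f,im)
    if crop: 
        a,b,c,d=crop; im=im[b:d,a:c]
    cv2.imwrite('pics/'+f,cv2.resize(im,None,fx=k,fy=k,interpolation=cv2.INTER_CUBIC))
E
python3 - <<'E'
from h import *
for n in('top','side'):
    snap(n,n+'0.png'); K,D,E=cam(n); print(n,K.tolist(),D,-E[:3,:3].T@E[:3,3]); print(E[:3,:3].round(3))
print(manip.observe())
E
```

```text
top [[478.5416855214496, 0.0, 316.77525035720186], [0.0, 478.5416855214496, 197.72819378723952], [0.0, 0.0, 1.0]] [-0.02339776  0.          0.          0.          0.        ] [ 0.32886979 -0.03321462  1.41102814]
[[ 0.014 -1.    -0.015]
 [ 0.99   0.012  0.144]
 [-0.144 -0.017  0.989]]
side [[495.9972162817423, 0.0, 324.27685697966945], [0.0, 495.9972162817423, 200.10421425535452], [0.0, 0.0, 1.0]] [-0.07713863  0.          0.          0.          0.        ] [0.18467387 1.28442398 1.05907167]
[[-0.968 -0.249  0.004]
 [ 0.149 -0.565  0.811]
 [-0.2    0.786  0.585]]
{'t': 0.1, 'joints': array([-8.49430260e-01,  3.85465293e-01,  6.76558274e-03, -4.22345050e-04,
       -1.19400790e+00, -2.58632968e-01]), 'dq': array([ 4.02902675e-04, -4.65379801e-03,  4.32962638e-03,  3.19088650e-03,
        9.58733096e-05, -3.55272070e-04]), 'tau': array([-2.09911859e-04, -3.91689885e+01,  1.87934625e+01,  4.23187986e+00,
        1.34762257e-02, -5.98371912e-05]), 'tool_pos': array([ 0.27878612, -0.55877518,  0.22158075]), 'orientation': array([[-8.94905270e-01, -4.46255109e-01, -9.67318586e-04],
       [-4.46256144e-01,  8.94903672e-01,  1.69452283e-03],
       [ 1.09467484e-04,  1.94810927e-03, -9.99998096e-01]]), 'force': array([-0.26634309, -0.24215252, -0.82603927]), 'moment': array([-0.01001982,  0.04709345,  0.01993436]), 'finger_gap': 0.08726832533921637}
```

View pics/top0.png

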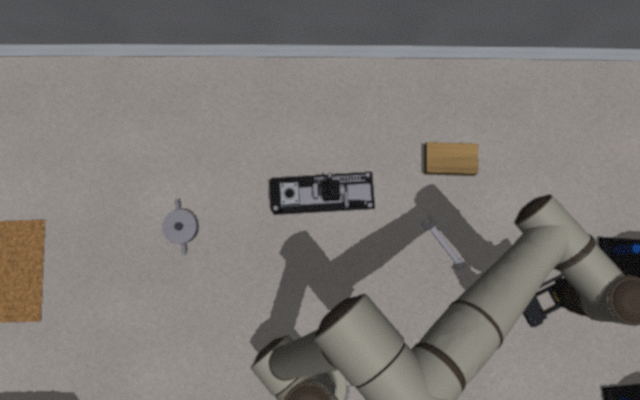

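View pics/side0.png

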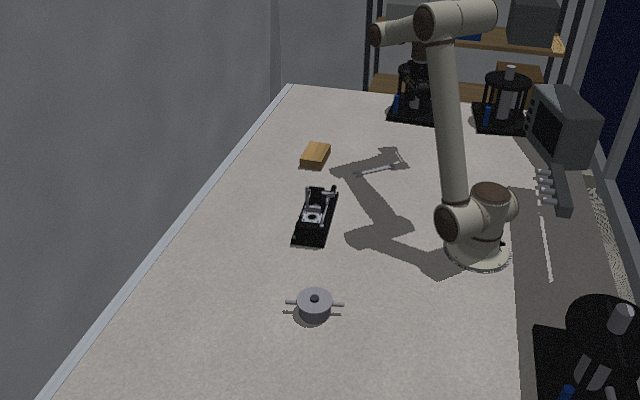

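Run:
```python
import cv2
a=cv2.imread('pics/raw_top0.png')[160:225,255:390]; cv2.imwrite('pics/t0c.png',cv2.resize(a,None,fx=5.9,fy=5.9,interpolation=cv2.INTER_CUBIC))
a=cv2.imread('pics/raw_side0.png')[175:255,280:350]; cv2.imwrite('pics/s0c.png',cv2.resize(a,None,fx=7,fy=7,interpolation=cv2.INTER_CUBIC))
```

```text
(no output)
```

View pics/t0c.png

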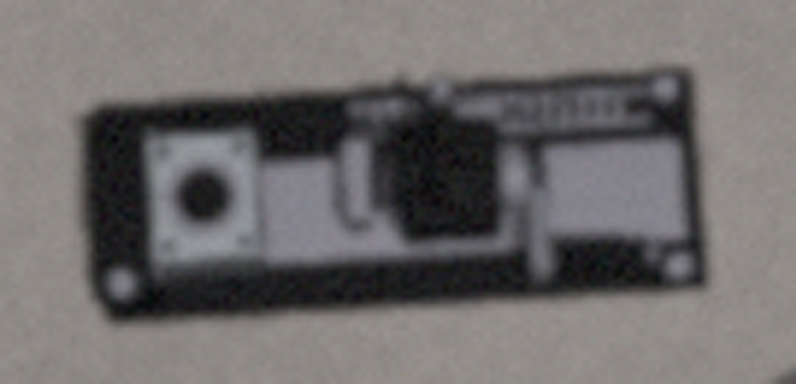

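View pics/s0c.png

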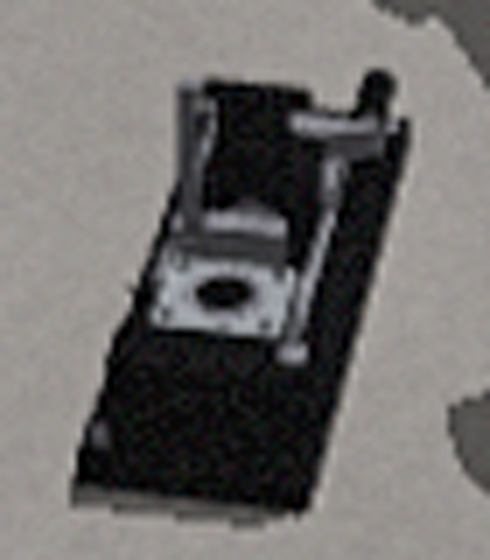

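Run:
```python
from h import *
f=lambda u,v:(255+u/5.9,160+v/5.9)
for nm,uv,z in [('BR',(705,285),.02),('TR',(690,72),.02),('BR0',(705,285),0),('TR0',(690,72),0),('TL80',(85,108),.08),('BL80',(108,318),.08),('TL20',(85,108),.02),('BL20',(108,318),.02),
 ('w1',(145,132),.08),('w2',(257,128),.08),('w3',(268,262),.08),('w4',(150,272),.08)]:
    print(nm,onz('top',f(*uv),z).round(4))
g=lambda u,v:(280+u/7,175+v/7)
for nm,uv,z in [('L0',(75,500),0),('R0',(305,510),0),('TR',(410,120),.02)]:
    print(nm,onz('side',g(*uv),z).round(4))
```

```text
BR [ 0.5017 -0.178   0.02  ]
TR [ 0.6092 -0.1708  0.02  ]
BR0 [ 0.5042 -0.1801  0.    ]
TR0 [ 0.6132 -0.1728  0.    ]
TL80 [0.5762 0.1252 0.08  ]
BL80 [0.475  0.1113 0.08  ]
TL20 [0.5874 0.1323 0.02  ]
BL20 [0.4816 0.1178 0.02  ]
w1 [0.5649 0.096  0.08  ]
w2 [0.5674 0.0423 0.08  ]
w3 [0.5028 0.0358 0.08  ]
w4 [0.4973 0.0919 0.08  ]
L0 [0.5876 0.136  0.    ]
R0 [0.483  0.1157 0.    ]
TR [ 0.5013 -0.1746  0.02  ]
```

```bash
cat > model.py <<'E'
from h import *
def W(p,P):
    x,y,t=p; P=np.atleast_2d(P).astype(float); c,s=np.cos(t),np.sin(t)
    return np.c_[x+c*P[:,0]-s*P[:,1], y+s*P[:,0]+c*P[:,1], P[:,2]]
E
cat > fit.py <<'E'
from model import *
from scipy.optimize import least_squares
f=lambda u,v:(255+u/5.9,160+v/5.9)
g=lambda u,v:(280+u/7,175+v/7)
obs=[('top',f(705,285),(.055,-.15,.02),-1),('top',f(690,72),(.055,-.15,.02),1),
('side',g(72,503),(.055,.15,0),1),('side',g(305,512),(.055,.15,0),-1),('side',g(410,120),(.055,-.15,.02),-1),
('top',f(145,132),(.03,.12,.08),1),('top',f(150,272),(.03,.12,.08),-1),('top',f(257,128),(.03,.07,.08),1),('top',f(268,262),(.03,.07,.08),-1)]
def res(p):
    r=[]
    for n,uv,P,s in obs:
        r+=list(proj(n,W(p[:3],[P[0]*s,P[1],P[2]]))[0]-uv)
    return np.array(r)
s=least_squares(res,[.545,-.025,.07],loss='soft_l1')
print(s.x, res(s.x).reshape(-1,2).round(1).tolist())
E
python3 fit.py
```

```text
[ 0.54356839 -0.02593138  0.07930015] [[0.6, 0.4], [0.1, -0.4], [1.5, -2.0], [1.6, 0.7], [0.5, -0.8], [-0.0, 0.3], [0.3, -2.4], [-1.4, -0.2], [-2.0, -1.9]]
```

```bash
cat > ov.py <<'E'
from model import *
import sys
def boxl(x0,x1,y0,y1,z0,z1):
    c=[(x,y,z) for x in(x0,x1) for y in(y0,y1) for z in(z0,z1)]
    return [(a,b) for i,a in enumerate(c) for b in c[i+1:] if sum(u!=v for u,v in zip(a,b))==1]
def overlay(n,raw,out,p,j,crop,k,extra=[]):
    im=cv2.imread(raw); a,b,c,d=crop; im=cv2.resize(im[b:d,a:c],None,fx=k,fy=k,interpolation=cv2.INTER_CUBIC); o=im.copy()
    for col,L in [((0,255,255),boxl(-.055,.055,-.15,.15,0,.02)),((0,255,0),boxl(-.03,.03,.069,.119,.02,.08)),((255,0,255),boxl(-.027,.027,j-.05,j,.02,.075))]+extra:
        for A,B in L:
            q=(proj(n,W(p,[A,B]))+.5-[a,b])*k
            cv2.line(o,tuple(q[0].astype(int).tolist()),tuple(q[1].astype(int).tolist()),col,1)
    cv2.imwrite(out,o)
E
python3 - <<'E'
from ov import *
p=[.5436,-.0259,.0793]
overlay('top','pics/raw_top0.png','pics/o1.png',p,0.0,(255,160,390,225),5.9)
overlay('side','pics/raw_side0.png','pics/o2.png',p,0.0,(280,175,350,255),7)
E
```

```text
(no output)
```

View pics/o1.png

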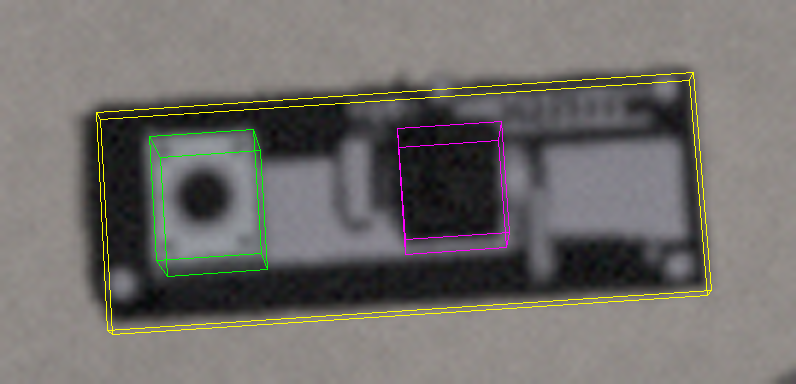

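View pics/o2.png

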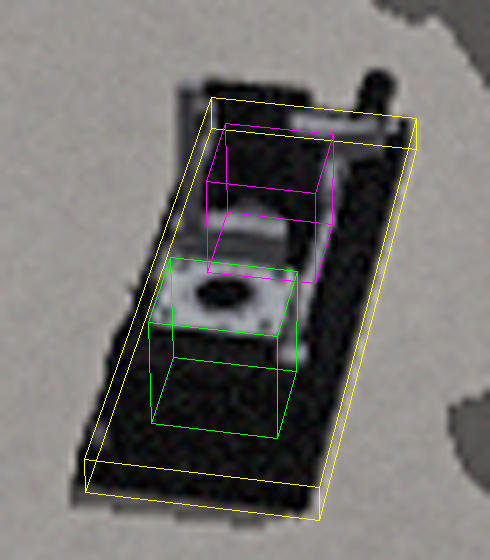

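Run:
```python
from model import *
g=cv2.cvtColor(cv2.imread('pics/raw_top0.png'),cv2.COLOR_BGR2GRAY).astype(float)
def cross(v,th):
    for i in range(len(v)-1):
        if v[i]>=th>v[i+1]: return i+(v[i]-th)/(v[i]-v[i+1])
up=[];dn=[]
for u in range(268,380,4):
    a=cross(g[160:195,u],80); b=cross(g[235:190:-1,u],80)
    print(u,a and round(160+a,2),b and round(235-b,2))
for v in range(174,216,3):
    a=cross(g[v,255:290],80); b=cross(g[v,392:350:-1],80)
    print('row',v,a and round(255+a,2),b and round(392-b,2))
```

```text
268 None None
272 177.56 211.56
276 177.39 214.07
280 177.24 213.8
284 176.89 213.47
288 176.42 213.15
292 176.28 213.11
296 176.28 212.85
300 176.02 212.62
304 175.54 233.0
308 175.37 212.12
312 175.32 211.91
316 174.65 211.57
320 174.47 211.27
324 174.18 211.0
328 176.14 210.95
332 174.0 210.72
336 173.37 210.38
340 173.46 210.09
344 173.43 209.95
348 173.17 209.82
352 172.59 209.38
356 172.39 209.07
360 172.4 208.95
364 172.18 208.8
368 176.44 208.51
372 178.0 208.1
376 None None
row 174 None 371.67
row 177 281.55 371.86
row 180 268.72 371.92
row 183 268.63 372.2
row 186 268.82 372.56
row 189 268.72 372.8
row 192 268.74 372.97
row 195 268.76 373.14
row 198 269.1 373.44
row 201 269.67 373.82
row 204 269.74 373.97
row 207 269.89 374.02
row 210 270.8 None
row 213 272.77 None
```

```bash
cat > fit2.py <<'E'
from model import *
from scipy.optimize import least_squares
up=[(288,176.5),(300,175.9),(312,175.25),(344,173.4),(356,172.5),(364,172.15)]
dn=[(284,213.47),(296,212.85),(312,211.9),(324,211.05),(336,210.4),(348,209.75),(360,208.95),(368,208.5)]
rt=[(371.86,177),(372.2,183),(372.8,189),(373.14,195),(373.82,201),(374.02,207)]
lf=[(268.7,183),(268.75,189),(268.8,195),(269.5,201)]
def d(p,A,B,pts):
    q=proj('top',W(p,[A,B])); t=q[1]-q[0]; n=np.array([-t[1],t[0]])/np.linalg.norm(t)
    return (np.array(pts)-q[0])@n
def res(p,zl=0):
    return np.r_[d(p,(.055,-.15,.02),(.055,.15,.02),up),d(p,(-.055,-.15,zl),(-.055,.15,zl),dn),d(p,(-.055,-.15,.02),(.055,-.15,.02),rt),d(p,(-.055,.15,.08),(.055,.15,.08),lf)]
if __name__=='__main__':
  for zl in(0,.02):
    s=least_squares(res,[.545,-.025,.07],args=(zl,)); print(s.x.round(4),s.fun.round(1))
E
python3 fit2.py
```

```text
[ 0.5472 -0.0238  0.0712] [-0.5 -0.7 -0.7 -0.8 -0.6 -0.7  0.5  0.4  0.4  0.6  0.5  0.5  0.6  0.5
 -0.1 -0.2 -0.1 -0.2  0.1 -0.2  0.3  0.1 -0.1  0.3]
[ 0.5458 -0.0239  0.0714] [-0.1 -0.2 -0.3 -0.3 -0.1 -0.2  0.2  0.1  0.1  0.2  0.2  0.1  0.2  0.2
 -0.1 -0.2 -0.1 -0.2  0.1 -0.2  0.3  0.1 -0.1  0.3]
```

Run:
```python
from ov import *
p=[.5459,-.0239,.0713]; j=.004
ex=[((255,255,0),boxl(-.018,.018,j-.02,j-.012,.075,.13)),((0,128,255),boxl(-.055,.055,.12,.15,.02,.08))]
overlay('top','pics/raw_top0.png','pics/o3.png',p,j,(255,160,390,225),5.9,ex)
overlay('side','pics/raw_side0.png','pics/o4.png',p,j,(280,175,350,255),7,ex)
```

```text
(no output)
```

View pics/o3.png

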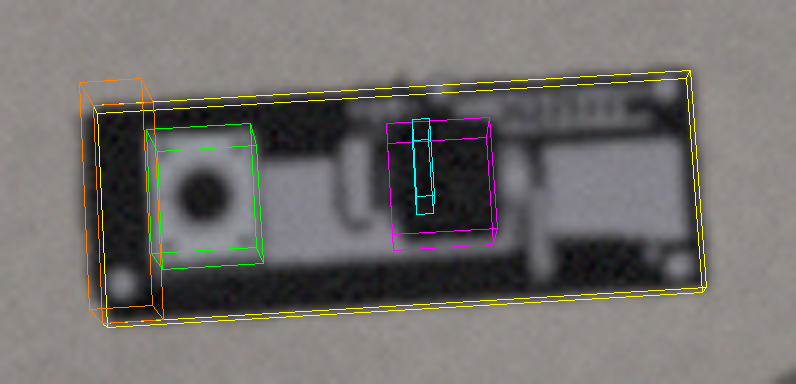

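View pics/o4.png

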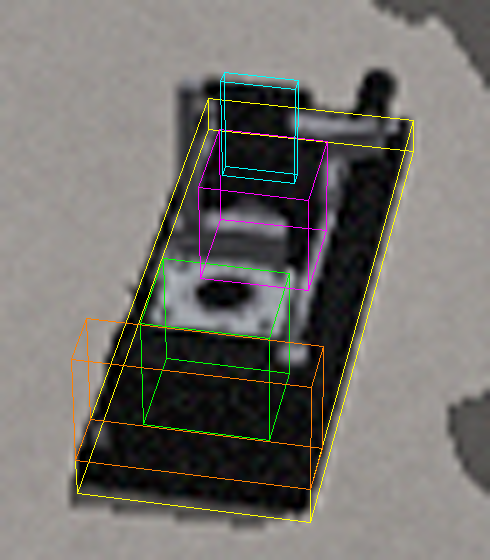

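Run:
```python
from model import *
f=lambda u,v:(255+u/5.9-.5,160+v/5.9-.5)
g=lambda u,v:(280+u/7-.5,175+v/7-.5)
print(tri(f(203,195),g(222,294)), onz('top',f(203,195),.08),onz('side',g(222,294),.08))
p=[.5459,-.0239,.0713]; print(W(p,[0,.094,.08]))
im=cv2.imread('pics/raw_top0.png')[170:220,305:360]; cv2.imwrite('pics/t1.png',cv2.resize(im,None,fx=12,fy=12,interpolation=cv2.INTER_CUBIC)*1)
im=cv2.imread('pics/raw_side0.png')[180:232,295:345]; im=np.clip(im*1.8,0,255).astype('uint8');cv2.imwrite('pics/s1.png',cv2.resize(im,None,fx=11,fy=11,interpolation=cv2.INTER_CUBIC))
im=cv2.imread('pics/t1.png'); cv2.imwrite('pics/t1.png',np.clip(im*1.8,0,255).astype('uint8'))
```

```text
(array([0.53612135, 0.06882419, 0.08212937]), np.float64(0.0007935187220111781)) [0.53605589 0.06892274 0.08      ] [0.53729843 0.06615384 0.08      ]
[[0.53920348 0.06986117 0.08      ]]
```

View pics/t1.png

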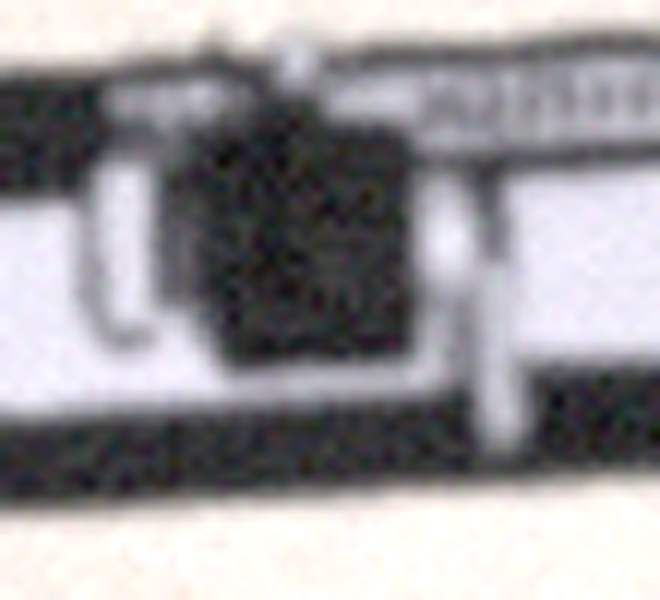

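View pics/s1.png

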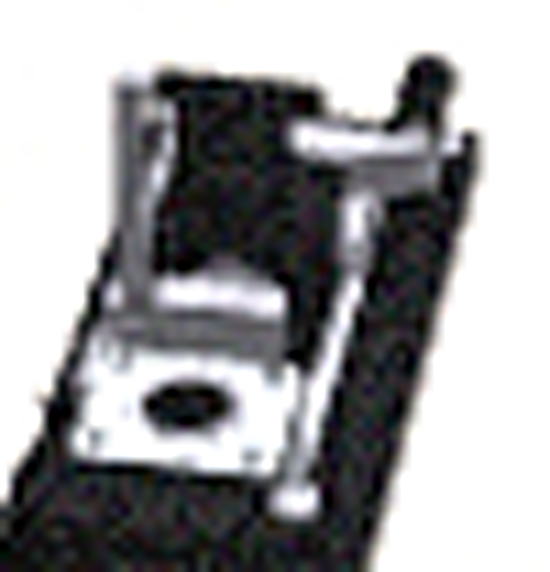

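Run:
```python
from model import *
p=np.array([.5459,-.0239,.0713])
def L(P):
    d=P[:2]-p[:2]; c,s=np.cos(p[2]),np.sin(p[2]); return np.round([c*d[0]+s*d[1],-s*d[0]+c*d[1],P[2]],4)
f=lambda u,v:(305+u/12-.5,170+v/12-.5)
for nm,uv,z in [('padface',(92,250),.068),('padface low',(95,330),.068),('pad up',(95,160),.068),('blk back',(412,300),.075),('blkBL',(220,365),.075),('blkBR',(410,357),.075),('blkTR',(412,125),.112),('arm',(495,300),.05),('armend',(500,445),.05),('knob',(295,55),.05),('blk TL?',(200,130),.13)]:
    print(nm,L(onz('top',f(*uv),z)))
g=lambda u,v:(295+u/11-.5,180+v/11-.5)
for nm,uv,z in [('handle end',(432,80),.06),('plateTL',(160,75),.13),('plateTR',(320,90),.13),('pad TL',(150,275),.068),('padTR',(285,290),.068),('padface TL',(115,320),.068),('padface TR',(285,335),.068)]:
    print(nm,L(onz('side',g(*uv),z)))
```

```text
padface [0.0012 0.0277 0.068 ]
padface low [-0.018  0.028  0.068]
pad up [0.0227 0.0258 0.068 ]
blk back [-0.0164 -0.0469  0.075 ]
blkBL [-0.0291 -0.0009  0.075 ]
blkBR [-0.0298 -0.0456  0.075 ]
blkTR [ 0.0187 -0.048   0.112 ]
arm [-0.0138 -0.0678  0.05  ]
armend [-0.0488 -0.0667  0.05  ]
knob [ 0.0487 -0.0236  0.05  ]
blk TL? [0.0171 0.0007 0.13  ]
handle end [-0.0412 -0.1203  0.06  ]
plateTL [ 0.0244 -0.006   0.13  ]
plateTR [-0.0247 -0.0071  0.13  ]
pad TL [0.0246 0.0122 0.068 ]
padTR [-0.0176  0.0122  0.068 ]
padface TL [0.0303 0.0368 0.068 ]
padface TR [-0.0218  0.0347  0.068 ]
```

Run:
```python
from model import *
p=np.array([.5459,-.0239,.0713])
def L(P):
    d=P[:2]-p[:2]; c,s=np.cos(p[2]),np.sin(p[2]); return np.round([c*d[0]+s*d[1],-s*d[0]+c*d[1],P[2]],4)
f=lambda u,v:(305+u/12-.5,170+v/12-.5)
for uv in [(162,140),(162,300),(190,140),(200,300)]:
  for z in (.075,.1,.13): print(uv,L(onz('top',f(*uv),z)))
b=cv2.imread('pics/raw_top0.png')[172:205,312:345].astype(float)
g=b.mean(2).round().astype(int)
for r in range(0,33,2): print(172+r,*g[r])
```

```text
(162, 140) [0.0253 0.0096 0.075 ]
(162, 140) [0.0208 0.0095 0.1   ]
(162, 140) [0.0153 0.0094 0.13  ]
(162, 300) [-0.0129  0.0118  0.075 ]
(162, 300) [-0.0167  0.0117  0.1   ]
(162, 300) [-0.0213  0.0115  0.13  ]
(190, 140) [0.0249 0.003  0.075 ]
(190, 140) [0.0204 0.003  0.1   ]
(190, 140) [0.015  0.0031 0.13  ]
(200, 300) [-0.0134  0.0028  0.075 ]
(200, 300) [-0.0172  0.0029  0.1   ]
(200, 300) [-0.0218  0.003   0.13  ]
172 139 137 139 139 134 135 136 137 137 133 120 117 130 137 141 133 125 122 122 124 127 131 134 130 127 126 125 126 124 130 130 130 131
174 126 126 118 108 104 96 95 95 96 80 66 66 87 91 94 95 102 117 112 95 80 79 74 65 56 57 57 58 59 62 55 57 58
176 54 49 56 57 55 54 57 58 62 68 65 57 47 42 43 58 84 95 92 78 78 75 77 85 85 93 94 93 89 99 92 89 89
178 20 49 71 87 85 88 97 96 96 103 89 80 66 58 46 37 41 44 43 60 84 102 105 109 111 115 112 105 86 77 77 81 91
180 31 31 44 54 55 61 80 73 61 62 54 43 44 38 29 24 28 16 30 33 43 51 50 58 53 61 71 80 78 85 89 82 82
182 21 38 54 59 64 62 61 58 48 36 27 21 11 21 27 18 20 26 33 28 32 22 27 25 29 30 33 55 73 76 79 73 72
184 55 
[... 506 characters left out ...]
 29 26 30 41 64 97 115 120 117 107
194 89 96 118 131 126 104 72 59 58 44 33 25 13 35 24 24 15 16 27 18 32 25 36 27 29 38 29 49 72 89 96 93 93
196 104 92 109 119 120 117 111 108 97 71 51 40 15 32 32 29 27 28 30 30 27 23 23 26 29 25 24 55 81 94 87 79 87
198 123 105 93 85 94 102 122 131 123 101 80 47 28 24 19 16 27 18 17 22 22 29 23 19 18 26 30 63 94 99 90 78 83
200 137 133 129 126 129 133 138 137 138 131 113 85 58 48 50 54 64 66 74 70 70 71 74 72 79 78 84 100 110 106 86 78 80
202 127 130 126 128 129 128 128 125 126 126 125 117 105 101 98 96 96 102 102 96 95 96 93 93 92 91 89 88 84 70 58 48 71
204 77 75 66 68 65 66 64 61 60 56 56 57 50 51 45 46 41 45 45 41 32 36 31 36 31 39 29 25 33 26 25 30 59
```

```bash
python3 -m pendant '[[-1,0,0,0,0.13],[-1,0,0,0,0.13],[-1,0,0,0,0.13],[-1,-0.03,0.051,0,0],[-1,-0.03,0.051,0,0]]' 20; python3 -m pendant '[[-1,-0.03,0.051,0,0],[-1,-0.03,0.051,0,0],[-1,-0.03,0.051,0,0],[-1,-0.03,0.051,0,0],[-1,-0.03,0.051,0,0]]'
cat > st.py <<'E'
from h import *
s=manip.observe(); R=s['orientation']
print('t',round(s['t'],2),'pos',s['tool_pos'].round(4),'yaw',np.arctan2(-R[0,1],R[1,1]).round(4),'F',s['force'].round(1),'gap',round(s['finger_gap'],4),'q',s['joints'].round(2),'tilt',R[:2,2].round(3))
E
python3 st.py
```

```text
t: 0.72
tool_pos: [0.3315, -0.452, 0.2216]
orientation: [[-0.997, -0.071, -0.001], [-0.071, 0.997, 0.001], [0.001, 0.001, -1.0]]
force: [0.4, -0.9, 0.5]
finger_gap: 0.087
t: 1.35
tool_pos: [0.4628, -0.186, 0.2224]
orientation: [[-0.997, -0.073, -0.0], [-0.073, 0.997, 0.0], [0.0, 0.0, -1.0]]
force: [1.4, 0.4, 0.9]
finger_gap: 0.0873
t 1.35 pos [ 0.4628 -0.186   0.2224] yaw 0.0728 F [1.4 0.4 0.9] gap 0.0873 q [-0.06  0.17 -0.29 -0.   -1.11 -1.44] tilt [-0.  0.]
```

```bash
python3 -m pendant '[[-1,-0.0305,0.0512,0,0],[-1,-0.0305,0.0512,0,0],[-1,-0.0305,0.0512,0,0],[-1,0,0,0.04,0],[-1,0,0,0.035,0]]'
python3 - <<'E'
from h import *
snap('top','t2.png',(240,120,400,240),5); snap('side','s2.png',(260,110,380,260),4)
E
python3 st.py
```

```text
t: 1.98
tool_pos: [0.5424, -0.0269, 0.146]
orientation: [[-0.997, -0.074, -0.001], [-0.074, 0.997, 0.0], [0.001, 0.0, -1.0]]
force: [-0.1, 0.3, -0.7]
finger_gap: 0.0875
t 2.08 pos [ 0.5394 -0.0281  0.1433] yaw 0.0725 F [-0.7 -0.2  0.2] gap 0.0871 q [ 0.25  0.32 -0.31 -0.   -0.96 -1.74] tilt [-0.01  -0.001]
```

View pics/t2.png

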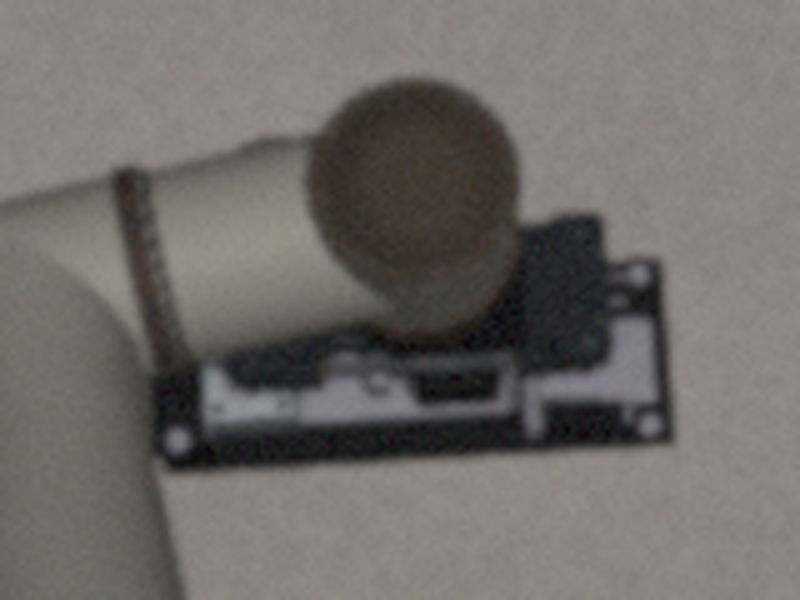

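View pics/s2.png

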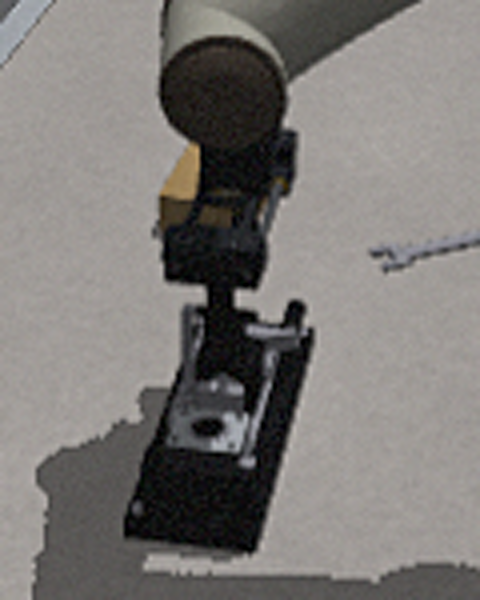

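```bash
python3 -m pendant '[[-1,0,0,0.015,0],[-1,0,0,0.015,0],[-1,0,0,0.012,0],[-1,0,0,0.01,0],[-1,0,0,0,0]]'; python3 st.py
python3 - <<'E'
from h import *
snap('side','s3.png',(280,150,350,250),6)
E
```

```text
t: 2.7
tool_pos: [0.5421, -0.0282, 0.0947]
orientation: [[-0.997, -0.073, -0.002], [-0.073, 0.997, -0.0], [0.002, -0.0, -1.0]]
force: [-0.7, -0.0, -0.1]
finger_gap: 0.087
t 2.7 pos [ 0.5421 -0.0282  0.0947] yaw 0.0726 F [-0.7 -0.  -0.1] gap 0.087 q [ 0.25  0.38 -0.36 -0.   -0.83 -1.74] tilt [-0.002 -0.   ]
```

View pics/s3.png

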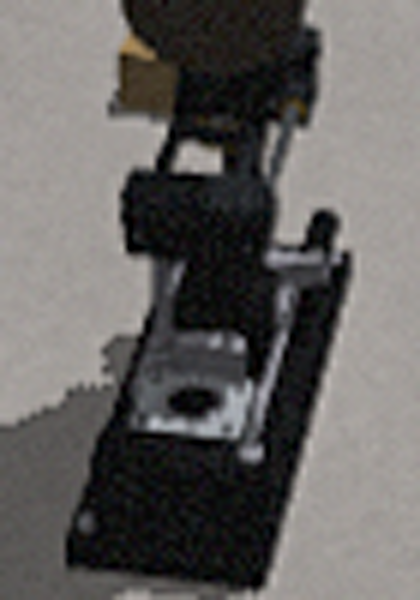

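```bash
python3 -m pendant '[[1,0,0,0,0],[1,0,0,0,0],[1,0,0,0,0],[1,0,0,0,0],[1,0,0,0,0]]' 20; python3 -m pendant '[[1,0,0,0,0],[1,0,0,0,0],[1,0,0,0,0],[1,0,0,0,0],[1,0,0,0,0]]';python3 st.py
```

```text
t: 3.38
tool_pos: [0.5427, -0.0285, 0.0957]
orientation: [[-0.997, -0.073, 0.0], [-0.073, 0.997, -0.001], [0.0, -0.001, -1.0]]
force: [0.8, -4.0, -0.6]
finger_gap: 0.0449
t: 4.0
tool_pos: [0.5426, -0.0276, 0.0956]
orientation: [[-0.997, -0.073, 0.0], [-0.073, 0.997, 0.001], [-0.0, 0.001, -1.0]]
force: [-1.1, 2.4, 1.5]
finger_gap: 0.0244
t 4.0 pos [ 0.5426 -0.0276  0.0956] yaw 0.0729 F [-1.1  2.4  1.5] gap 0.0244 q [ 0.25  0.38 -0.36 -0.   -0.83 -1.74] tilt [0.    0.001]
```

```bash
python3 -m pendant '[[1,0,0.004,0,0],[1,0,0.005,0,0],[1,0,0.005,0,0],[1,0,0.005,0,0],[1,0,0.005,0,0]]'; python3 st.py;  python3 - <<'E'
from h import *
snap('side','s4.png',(280,150,350,250),6)
E
```

```text
t: 4.62
tool_pos: [0.5408, -0.0038, 0.0956]
orientation: [[-0.997, -0.073, 0.0], [-0.073, 0.997, -0.0], [-0.0, -0.0, -1.0]]
force: [-0.2, -3.8, 2.0]
finger_gap: 0.0243
t 4.62 pos [ 0.5408 -0.0038  0.0956] yaw 0.0729 F [-0.2 -3.8  2. ] gap 0.0243 q [ 0.29  0.37 -0.37  0.   -0.83 -1.79] tilt [ 0. -0.]
```

View pics/s4.png

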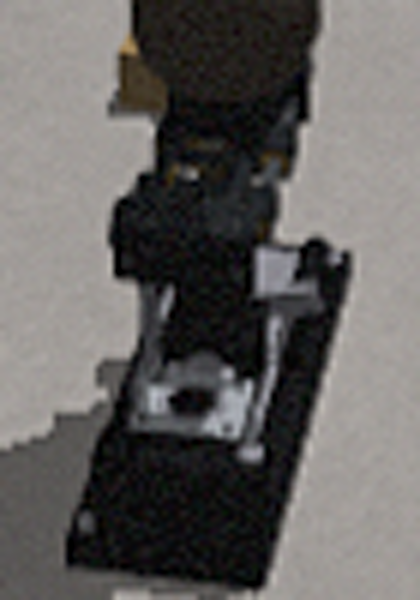

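```bash
python3 -m pendant '[[1,0,0.003,0,0],[1,0,0.002,0,0],[1,0,0.002,0,0],[1,0,0.002,0,0],[1,0,0.001,0,0]]'; python3 st.py
```

```text
t: 5.3
tool_pos: [0.5401, 0.006, 0.0956]
orientation: [[-0.997, -0.073, -0.0], [-0.073, 0.997, -0.0], [0.0, -0.0, -1.0]]
force: [0.2, -3.4, 1.5]
finger_gap: 0.0242
t 5.3 pos [0.5401 0.006  0.0956] yaw 0.0729 F [ 0.2 -3.4  1.5] gap 0.0242 q [ 0.31  0.37 -0.37  0.   -0.83 -1.81] tilt [-0. -0.]
```

```bash
python3 -m pendant '[[1,0,0.0005,0,0],[1,0,0.0005,0,0],[1,0,0.0005,0,0],[1,0,0.0005,0,0],[1,0,0,0,0]]'; python3 st.py
```

```text
t: 5.92
tool_pos: [0.54, 0.0079, 0.0956]
orientation: [[-0.997, -0.073, 0.0], [-0.073, 0.997, 0.0], [-0.0, 0.0, -1.0]]
force: [0.0, -4.2, 2.4]
finger_gap: 0.0247
t 5.92 pos [0.54   0.0079 0.0956] yaw 0.0728 F [ 0.  -4.2  2.4] gap 0.0247 q [ 0.32  0.37 -0.37 -0.   -0.83 -1.81] tilt [0. 0.]
```

```bash
python3 -m pendant '[[1,0,0.0005,0,0],[1,0,0.0005,0,0],[1,0,0.0005,0,0],[1,0,0.0005,0,0],[1,0,0,0,0]]'
```

```text
t: 6.55
tool_pos: [0.5399, 0.0093, 0.0956]
orientation: [[-0.997, -0.073, -0.0], [-0.073, 0.997, -0.001], [0.0, -0.001, -1.0]]
force: [-0.6, -6.2, 3.4]
finger_gap: 0.0246
```

Run:
```python
from h import *
snap('side','s5.png',(285,180,345,250),8)
```

```text
(no output)
```

View pics/s5.png

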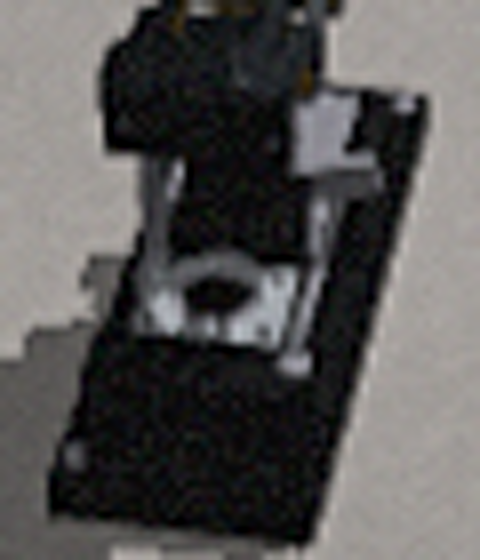

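```bash
python3 -m pendant '[[1,0,0.0005,0,0],[1,0,0.0005,0,0],[1,0,0,0,0],[1,0,0,0,0],[1,0,0,0,0]]'; python3 st.py
```

```text
t: 7.22
tool_pos: [0.5399, 0.0094, 0.0956]
orientation: [[-0.997, -0.073, -0.0], [-0.073, 0.997, -0.002], [0.0, -0.002, -1.0]]
force: [1.6, -10.2, 2.1]
finger_gap: 0.0241
t 7.22 pos [0.5399 0.0094 0.0956] yaw 0.0728 F [  1.6 -10.2   2.1] gap 0.0241 q [ 0.32  0.37 -0.37  0.   -0.83 -1.82] tilt [-0.    -0.002]
```

```bash
python3 -m pendant '[[1,0,-0.0005,0,0],[1,0,-0.0003,0,0],[1,0,0,0,0],[-1,0,0,0,0],[-1,0,0,0,0]]';python3 -m pendant '[[-1,0,0,0,0],[-1,0,0,0,0],[-1,0,0,0,0],[-1,0,0,0,0],[-1,0,0,0,0]]'; python3 st.py;  python3 - <<'E'
from h import *
snap('side','s6.png',(285,180,345,250),8)
E
```

```text
t: 7.85
tool_pos: [0.5398, 0.0099, 0.0954]
orientation: [[-0.997, -0.073, -0.0], [-0.073, 0.997, -0.0], [0.0, -0.0, -1.0]]
force: [0.7, -3.9, 0.3]
finger_gap: 0.0368
t: 8.48
tool_pos: [0.5398, 0.0102, 0.0955]
orientation: [[-0.997, -0.073, 0.0], [-0.073, 0.997, 0.0], [-0.0, 0.0, -1.0]]
force: [1.7, 0.5, -0.5]
finger_gap: 0.0837
t 8.47 pos [0.5398 0.0102 0.0955] yaw 0.0728 F [ 1.7  0.5 -0.5] gap 0.0837 q [ 0.32  0.37 -0.37 -0.   -0.83 -1.82] tilt [0. 0.]
```

View pics/s6.png

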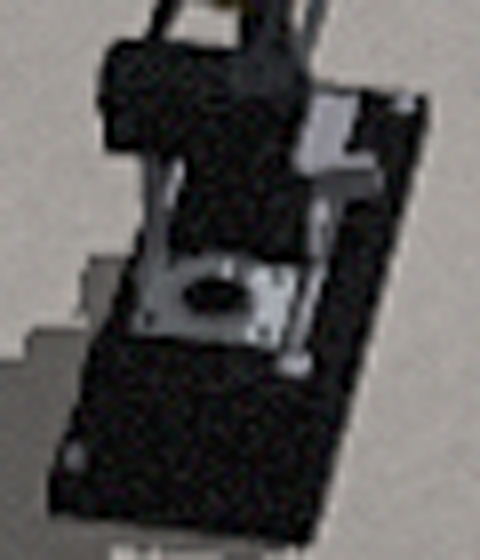

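```bash
python3 -m pendant '[[-1,0,0,-0.05,0],[-1,0,0,-0.05,0],[-1,0,-0.05,0,0],[-1,0,-0.06,0,0],[-1,0,-0.06,0,-0.1746]]';python3 -m pendant '[[-1,0,0,0,-0.1746],[-1,0,0,0,-0.1746],[-1,0,0,0,-0.1746],[-1,0,0,0,-0.1746],[-1,0,0,0,-0.1746]]'; python3 -m pendant '[[-0.2,0,0,0,-0.1746],[-0.2,0,0,0,-0.1746],[-0.2,0,0,0,-0.1746],[-0.2,0,0,0,0],[-0.2,0,0,0,0]]'; python3 st.py;  python3 - <<'E'
from h import *
snap('side','s7.png',(285,175,345,250),8)
snap('top','t7.png',(265,160,385,220),6.6)
im=cv2.imread('pics/t7.png');cv2.imwrite('pics/t7.png',np.clip(im*1.6,0,255).astype('uint8'))
im=cv2.imread('pics/s7.png');cv2.imwrite('pics/s7.png',np.clip(im*1.6,0,255).astype('uint8'))
E
```

```text
t: 9.15
tool_pos: [0.5522, -0.1587, 0.1959]
orientation: [[-0.97, -0.244, 0.001], [-0.244, 0.97, 0.0], [-0.001, -0.0, -1.0]]
force: [1.5, -0.6, -0.1]
finger_gap: 0.0868
t: 9.78
tool_pos: [0.552, -0.1573, 0.1955]
orientation: [[-0.436, -0.9, -0.0], [-0.9, 0.436, 0.0], [-0.0, 0.0, -1.0]]
force: [-0.4, -0.3, 0.1]
finger_gap: 0.0869
t: 10.4
tool_pos: [0.5521, -0.1573, 0.1955]
orientation: [[0.065, -0.998, -0.0], [-0.998, -0.065, 0.0], [-0.0, 0.0, -1.0]]
force: [-0.1, -1.0, -0.2]
finger_gap: 0.0535
t 10.4 pos [ 0.5521 -0.1573  0.1955] yaw 1.6354 F [-0.1 -1.  -0.2] gap 0.0535 q [ 0.    0.32 -0.16 -0.   -1.09  0.06] tilt [-0.  0.]
```

View pics/s7.png

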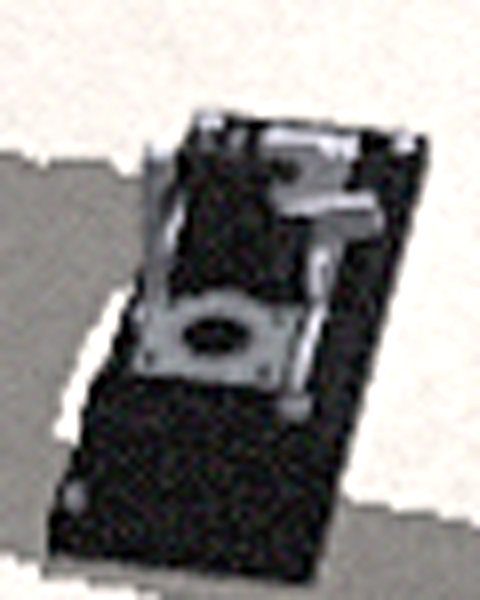

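View pics/t7.png

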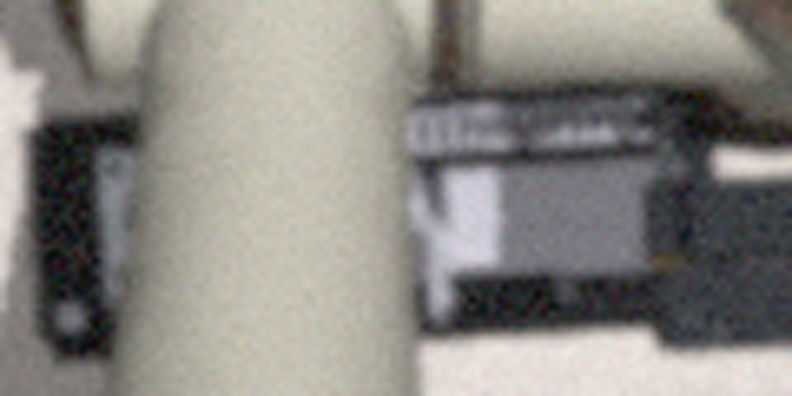

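Run:
```python
from model import *
p=np.array([.543,-.0239,.0713])
def L(P):
    d=P[:2]-p[:2]; c,s=np.cos(p[2]),np.sin(p[2]); return np.round([c*d[0]+s*d[1],-s*d[0]+c*d[1],P[2]],4)
f=lambda u,v:(265+u/6.6-.5,160+v/6.6-.5)
f0=lambda u,v:(305+u/12-.5,170+v/12-.5)
g=lambda u,v:(285+u/8-.5,175+v/8-.5)
g0=lambda u,v:(295+u/11-.5,180+v/11-.5)
print(L(onz('top',f(440,290),.055)),L(onz('top',f(440,320),.055)),L(onz('top',f0(500,400),.055)),L(onz('top',f0(500,445),.055)))
# side arm end lower right corner
print('side arm end top right',L(onz('side',g(383,205),.06)),L(onz('side',g0(440,150),.06)))
print(W(p,[[-.0447,-.055,.055]]))
```

```text
[-0.0349 -0.0244  0.055 ] [-0.048  -0.0236  0.055 ] [-0.0357 -0.0673  0.055 ] [-0.0465 -0.0666  0.055 ]
side arm end top right [-0.047 -0.039  0.06 ] [-0.0474 -0.0818  0.06  ]
[[ 0.50233175 -0.08194467  0.055     ]]
```

```bash
python3 -m pendant '[[-0.2,-0.041,0.0215,0,-0.006],[-0.2,-0.0414,0.0216,0,0],[-0.2,0,0,0.04,0],[-0.2,0,0,0.03,0],[-0.2,0,0,0,0]]'; python3 st.py;  python3 - <<'E'
from h import *
snap('side','s8.png',(270,140,350,240),6)
snap('top','t8.png',(265,160,385,220),6.6)
im=cv2.imread('pics/t8.png');cv2.imwrite('pics/t8.png',np.clip(im*1.6,0,255).astype('uint8'))
im=cv2.imread('pics/s8.png');cv2.imwrite('pics/s8.png',np.clip(im*1.6,0,255).astype('uint8'))
E
```

```text
t: 11.12
tool_pos: [0.5017, -0.0782, 0.1238]
orientation: [[0.072, -0.997, -0.005], [-0.997, -0.072, -0.001], [0.0, 0.005, -1.0]]
force: [-0.1, -0.5, 1.4]
finger_gap: 0.0522
t 11.12 pos [ 0.5017 -0.0782  0.1238] yaw 1.6431 F [-0.1 -0.5  1.4] gap 0.0522 q [ 0.17  0.29 -0.41 -0.   -0.88 -0.09] tilt [-0.005 -0.001]
```

View pics/s8.png

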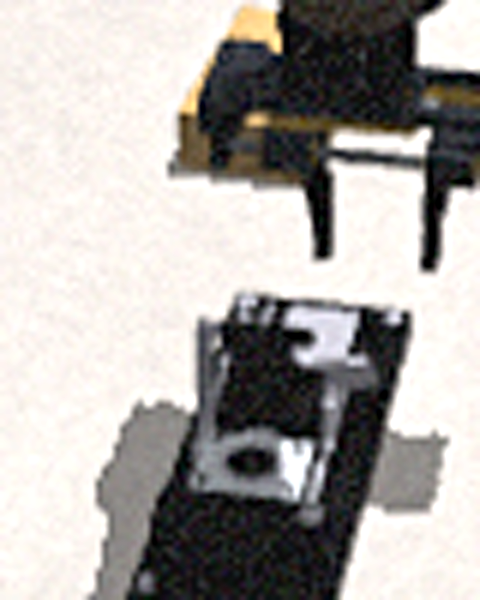

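View pics/t8.png

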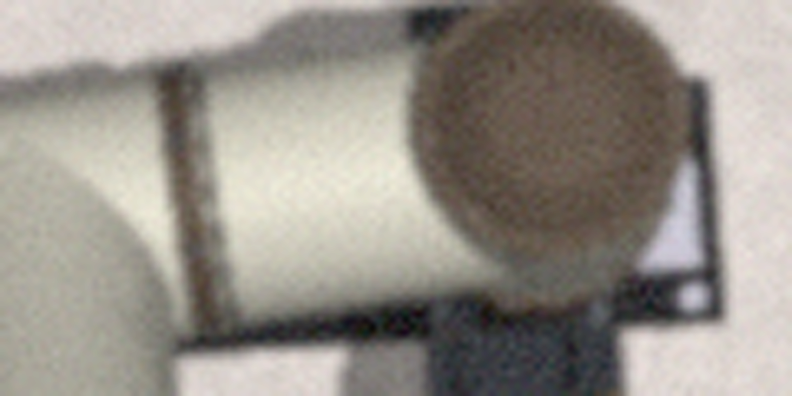

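```bash
python3 -m pendant '[[-0.2,0,0,0.03,0],[-0.2,0,0,0.03,0],[-0.2,0,0,0.0195,0],[-0.2,0,0,0.01,0],[-0.2,0,0,0,0]]'; python3 st.py;  python3 - <<'E'
from h import *
snap('side','s9.png',(280,160,350,240),7)
im=cv2.imread('pics/s9.png');cv2.imwrite('pics/s9.png',np.clip(im*1.8,0,255).astype('uint8'))
E
```

```text
t: 11.85
tool_pos: [0.504, -0.0782, 0.0366]
orientation: [[0.073, -0.997, 0.001], [-0.997, -0.073, -0.0], [0.0, -0.001, -1.0]]
force: [0.5, 0.1, 0.4]
finger_gap: 0.0518
t 11.85 pos [ 0.504  -0.0782  0.0366] yaw 1.6438 F [0.5 0.1 0.4] gap 0.0518 q [ 0.16  0.41 -0.5   0.   -0.65 -0.09] tilt [ 0.001 -0.   ]
```

View pics/s9.png

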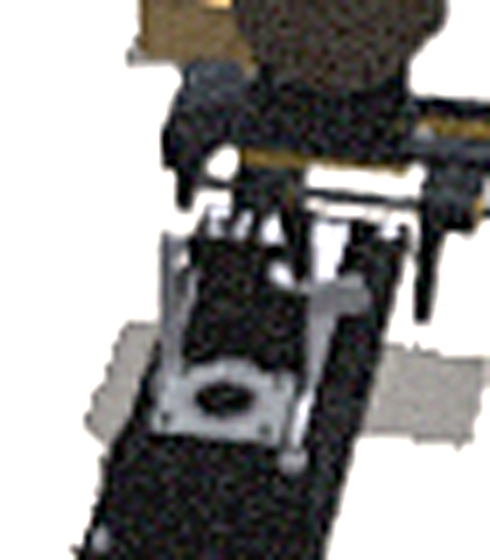

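```bash
python3 -m pendant '[[1,0,0,0,0],[1,0,0,0,0],[1,0,0,0,0],[1,0,0,0,0],[1,0,0,0,0]]' 8; python3 st.py
```

```text
t: 12.52
tool_pos: [0.5072, -0.0777, 0.0371]
orientation: [[0.074, -0.997, 0.008], [-0.997, -0.074, 0.0], [0.0, -0.008, -1.0]]
force: [5.4, -0.4, -1.7]
finger_gap: 0.0175
t 12.53 pos [ 0.5072 -0.0777  0.0371] yaw 1.6452 F [ 5.4 -0.4 -1.7] gap 0.0175 q [ 0.17  0.41 -0.5   0.   -0.65 -0.09] tilt [0.008 0.   ]
```

```bash
python3 -m pendant '[[1,0,-0.002,0,0],[1,0,-0.002,0,0],[1,0,0,0,0],[1,0,0,0,0],[1,0,0,0,0]]' 8; python3 st.py
```

```text
t: 13.15
tool_pos: [0.5072, -0.0779, 0.0366]
orientation: [[0.073, -0.997, -0.0], [-0.997, -0.073, -0.0], [0.0, 0.0, -1.0]]
force: [0.3, -0.5, 5.3]
finger_gap: 0.017
t 13.15 pos [ 0.5072 -0.0779  0.0366] yaw 1.6442 F [ 0.3 -0.5  5.3] gap 0.017 q [ 0.16  0.42 -0.49  0.   -0.66 -0.09] tilt [-0. -0.]
```

```bash
python3 -m pendant '[[1,0,0,0,0],[1,0,0,0,0],[1,0,-0.0008,-0.0044,0],[1,0,-0.0012,-0.0043,0],[1,0,0,0,0]]' 45; python3 st.py
```

```text
t: 13.78
tool_pos: [0.5095, -0.0778, 0.0438]
orientation: [[0.073, -0.997, -0.0], [-0.997, -0.073, 0.0], [-0.0, 0.0, -1.0]]
force: [5.3, -1.8, -8.6]
finger_gap: 0.0162
t 13.78 pos [ 0.5095 -0.0778  0.0438] yaw 1.6434 F [ 5.3 -1.8 -8.6] gap 0.0162 q [ 0.16  0.41 -0.48 -0.   -0.68 -0.09] tilt [-0.  0.]
```

```bash
python3 -m pendant '[[1,0,-0.0018,-0.0042,0],[1,0,-0.0022,-0.004,0],[1,0,0,0,0],[1,0,0,0,0],[1,0,0,0,0]]'; python3 st.py
```

```text
t: 14.4
tool_pos: [0.514, -0.0784, 0.0515]
orientation: [[0.072, -0.997, 0.001], [-0.997, -0.072, -0.001], [0.001, -0.001, -1.0]]
force: [8.1, -7.7, -12.3]
finger_gap: 0.0157
t 14.4 pos [ 0.514  -0.0784  0.0515] yaw 1.6432 F [  8.1  -7.7 -12.3] gap 0.0157 q [ 0.16  0.4  -0.46  0.   -0.7  -0.09] tilt [ 0.001 -0.001]
```

```bash
python3 -m pendant '[[1,0.001,-0.0035,-0.0033,0],[1,0,-0.003,-0.0033,0],[1,0,0,0,0],[1,0,0,0,0],[1,0,0,0,0]]'; python3 st.py
```

```text
t: 15.02
tool_pos: [0.5188, -0.0789, 0.0571]
orientation: [[0.072, -0.997, -0.003], [-0.997, -0.072, -0.001], [0.0, 0.003, -1.0]]
force: [6.5, -6.0, -14.8]
finger_gap: 0.016
t 15.03 pos [ 0.5188 -0.0789  0.0571] yaw 1.6424 F [  6.5  -6.  -14.8] gap 0.016 q [ 0.16  0.4  -0.44  0.   -0.73 -0.09] tilt [-0.003 -0.001]
```

Run:
```python
from h import *
snap('side','s10.png',(285,170,345,240),8)
im=cv2.imread('pics/s10.png');cv2.imwrite('pics/s10.png',np.clip(im*1.8,0,255).astype('uint8'))
s=np.mean([manip.observe()['force']],0);print(s)
```

```text
[  6.16313782  -5.90947907 -15.45621824]
```

View pics/s10.png

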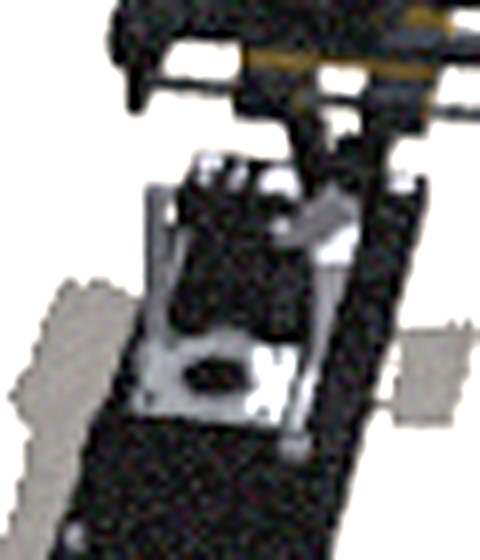

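```bash
python3 -m pendant '[[1,0.001,-0.0037,-0.0028,0],[1,0,-0.0034,-0.003,0],[1,0,0,0,0],[1,0,0,0,0],[1,0,0,0,0]]'; python3 st.py
```

```text
t: 15.7
tool_pos: [0.5244, -0.0792, 0.0618]
orientation: [[0.071, -0.997, -0.007], [-0.997, -0.071, -0.0], [-0.0, 0.007, -1.0]]
force: [4.4, -5.4, -17.8]
finger_gap: 0.0161
t 15.7 pos [ 0.5244 -0.0792  0.0618] yaw 1.6419 F [  4.4  -5.4 -17.8] gap 0.0161 q [ 0.16  0.41 -0.42 -0.   -0.75 -0.08] tilt [-0.007 -0.   ]
```

```bash
python3 -m pendant '[[1,0.001,-0.0045,-0.0005,0],[1,0,-0.005,-0.0016,0],[1,0,0,0,0],[1,0,0,0,0],[1,0,0,0,0]]'; python3 st.py
```

```text
t: 16.32
tool_pos: [0.5325, -0.0798, 0.0658]
orientation: [[0.072, -0.997, -0.01], [-0.997, -0.072, -0.001], [0.0, 0.01, -1.0]]
force: [-3.7, -5.4, -8.7]
finger_gap: 0.0162
t 16.32 pos [ 0.5325 -0.0798  0.0658] yaw 1.6425 F [-3.7 -5.4 -8.7] gap 0.0162 q [ 0.15  0.41 -0.4  -0.   -0.77 -0.08] tilt [-0.01  -0.001]
```

```bash
python3 -m pendant '[[1,0,-0.0045,-0.0007,0],[1,0,-0.0045,-0.0007,0],[1,0,0,0,0],[1,0,0,0,0],[1,0,0,0,0]]'; python3 st.py;python3 - <<'E'
from h import *
snap('side','s11.png',(285,170,345,240),8)
im=cv2.imread('pics/s11.png');cv2.imwrite('pics/s11.png',np.clip(im*1.8,0,255).astype('uint8'))
E
```

```text
t: 16.95
tool_pos: [0.5413, -0.08, 0.0684]
orientation: [[0.072, -0.997, -0.01], [-0.997, -0.072, -0.003], [0.002, 0.01, -1.0]]
force: [-5.8, -6.9, -1.1]
finger_gap: 0.0162
t 16.95 pos [ 0.5413 -0.08    0.0684] yaw 1.6432 F [-5.8 -6.9 -1.1] gap 0.0162 q [ 0.15  0.42 -0.37  0.   -0.79 -0.08] tilt [-0.01  -0.003]
```

View pics/s11.png

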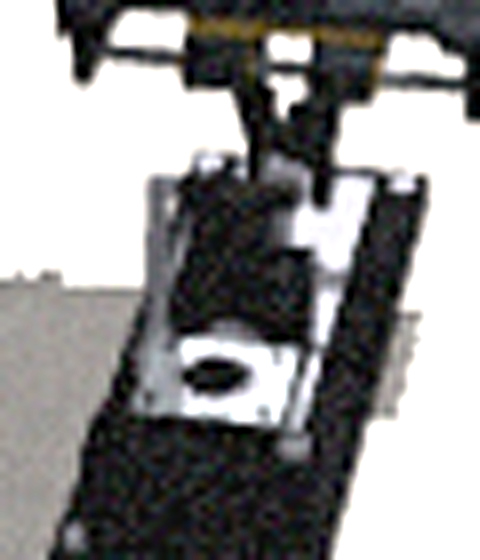

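```bash
python3 -m pendant '[[1,0.0015,-0.0045,-0.0006,0],[1,0,-0.0045,-0.0001,0],[1,0,0,0,0],[1,0,0,0,0],[1,0,0,0,0]]'; python3 st.py
```

```text
t: 17.62
tool_pos: [0.5512, -0.0804, 0.0694]
orientation: [[0.073, -0.997, -0.008], [-0.997, -0.073, -0.002], [0.001, 0.008, -1.0]]
force: [-5.1, -5.6, -1.4]
finger_gap: 0.0158
t 17.62 pos [ 0.5512 -0.0804  0.0694] yaw 1.6434 F [-5.1 -5.6 -1.4] gap 0.0158 q [ 0.15  0.43 -0.35  0.   -0.8  -0.07] tilt [-0.008 -0.002]
```

```bash
python3 -m pendant '[[1,0.001,-0.0045,0.0004,0],[1,0,-0.0045,0.0008,0],[1,0,0,0,0],[1,0,0,0,0],[1,0,0,0,0]]'; python3 st.py
```

```text
t: 18.25
tool_pos: [0.5602, -0.0807, 0.0683]
orientation: [[0.073, -0.997, -0.008], [-0.997, -0.072, -0.002], [0.001, 0.008, -1.0]]
force: [-5.7, -5.9, -0.2]
finger_gap: 0.0162
t 18.25 pos [ 0.5602 -0.0807  0.0683] yaw 1.6434 F [-5.7 -5.9 -0.2] gap 0.0162 q [ 0.14  0.45 -0.33  0.   -0.8  -0.07] tilt [-0.008 -0.002]
```

Run:
```python
from h import *
snap('side','s12.png')
a=cv2.imread('pics/raw_s7.png')[175:235,290:340];b=cv2.imread('pics/raw_s12.png')[175:235,290:340]
c=np.hstack([a,b]); cv2.imwrite('pics/c12.png',np.clip(cv2.resize(c,None,fx=8,fy=8,interpolation=cv2.INTER_CUBIC)*2.2,0,255).astype('uint8'))
```

```text
(no output)
```

View pics/c12.png

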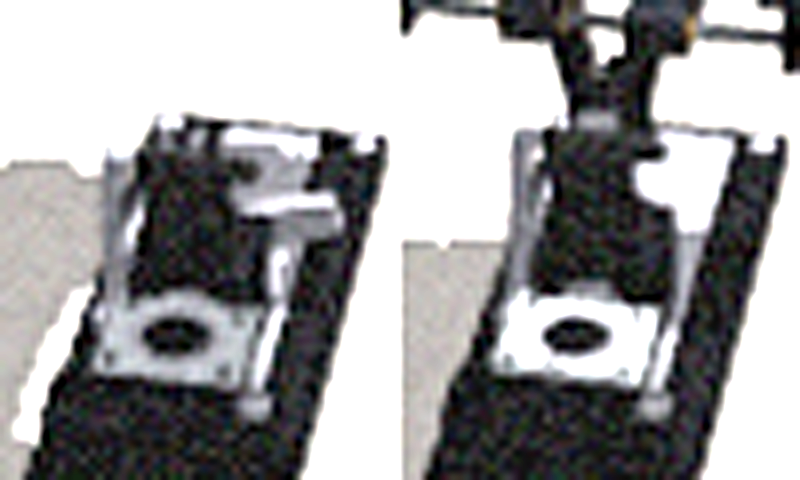

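```bash
python3 -m pendant '[[1,0.001,-0.0043,0.0011,0],[1,0,-0.0042,0.0018,0],[1,0,0,0,0],[1,0,0,0,0],[1,0,0,0,0]]'; python3 st.py
```

```text
t: 18.92
tool_pos: [0.5688, -0.0804, 0.0655]
orientation: [[0.073, -0.997, -0.008], [-0.997, -0.073, -0.001], [0.001, 0.008, -1.0]]
force: [-5.2, -4.0, 1.4]
finger_gap: 0.0164
t 18.93 pos [ 0.5688 -0.0804  0.0655] yaw 1.6435 F [-5.2 -4.   1.4] gap 0.0164 q [ 0.14  0.46 -0.31 -0.   -0.81 -0.07] tilt [-0.008 -0.001]
```

```bash
python3 -m pendant '[[1,0,-0.004,0.0019,0],[1,0,-0.0037,0.0026,0],[1,0,0,0,0],[1,0,0,0,0],[1,0,0,0,0]]'; python3 st.py
```

```text
t: 19.55
tool_pos: [0.5765, -0.0799, 0.0611]
orientation: [[0.073, -0.997, -0.008], [-0.997, -0.073, -0.001], [0.001, 0.008, -1.0]]
force: [-6.0, -3.1, 0.7]
finger_gap: 0.0156
t 19.55 pos [ 0.5765 -0.0799  0.0611] yaw 1.6435 F [-6.  -3.1  0.7] gap 0.0156 q [ 0.14  0.48 -0.29  0.   -0.81 -0.07] tilt [-0.008 -0.001]
```

```bash
python3 -m pendant '[[1,0,-0.0035,0.0028,0],[1,0,-0.0032,0.0032,0],[1,0,0,0,0],[1,0,0,0,0],[1,0,0,0,0]]'; python3 st.py;python3 - <<'E'
from h import *
snap('side','s13.png',(285,170,345,240),8)
im=cv2.imread('pics/s13.png');cv2.imwrite('pics/s13.png',np.clip(im*1.8,0,255).astype('uint8'))
E
```

```text
t: 20.18
tool_pos: [0.5833, -0.0795, 0.0553]
orientation: [[0.073, -0.997, -0.008], [-0.997, -0.073, -0.001], [0.001, 0.008, -1.0]]
force: [-7.0, -3.3, 2.0]
finger_gap: 0.0158
t 20.18 pos [ 0.5833 -0.0795  0.0553] yaw 1.6437 F [-7.  -3.3  2. ] gap 0.0158 q [ 0.14  0.5  -0.28  0.   -0.8  -0.07] tilt [-0.008 -0.001]
```

View pics/s13.png

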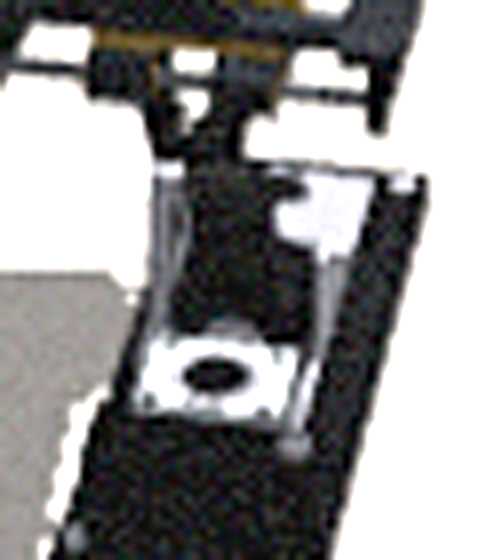

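Run:
```python
import numpy as np
from scipy.optimize import least_squares
P=np.array([[.5188,.0571],[.5244,.0618],[.5325,.0658],[.5413,.0684],[.5512,.0694],[.5602,.0683],[.5688,.0655],[.5765,.0611],[.5833,.0553]])
P[:,0]/=.9975
for k in (0,2,3):
    s=least_squares(lambda c:np.hypot(*(P[k:]-c).T)-.045,[.55,.024])
    print(s.x,s.fun.round(4),(1.45+np.arctan2(*(P-s.x).T)).round(3))
F=np.array([[6.5,-14.8],[4.4,-17.8],[-3.7,-8.7],[-5.8,-1.1],[-5.1,-1.4],[-5.7,-.2],[-5.2,1.4],[-6,.7],[-7,2]])
a=np.arctan2(*(P-s.x).T); print((F[:,0]*np.cos(a)-F[:,1]*np.sin(a)).round(1))
```

```text
[0.55152029 0.02456752] [ 0.0002  0.0003 -0.0001 -0.0003 -0.0002 -0.0001  0.      0.0001  0.0003] [0.682 0.844 1.045 1.25  1.474 1.677 1.879 2.076 2.275]
[0.55188542 0.02443037] [ 0.0001 -0.0001 -0.     -0.0001 -0.     -0.      0.0001] [0.678 0.839 1.039 1.243 1.465 1.668 1.87  2.068 2.267]
[0.55200684 0.02437088] [ 0.      0.     -0.     -0.     -0.      0.0001] [0.677 0.838 1.037 1.241 1.463 1.665 1.867 2.065 2.264]
[-5.7 -6.6 -6.9 -5.9 -5.1 -5.5 -5.3 -5.3 -6.3]
```

```bash
python3 -m pendant '[[1,0,-0.003,0.0034,0],[1,0,-0.0025,0.0037,0],[1,0,0,0,0],[1,0,0,0,0],[1,0,0,0,0]]'; python3 st.py
```

```text
t: 20.85
tool_pos: [0.5887, -0.0792, 0.0484]
orientation: [[0.073, -0.997, -0.008], [-0.997, -0.073, -0.001], [0.001, 0.008, -1.0]]
force: [-5.8, -3.6, 2.5]
finger_gap: 0.0158
t 20.85 pos [ 0.5887 -0.0792  0.0484] yaw 1.6438 F [-5.8 -3.6  2.5] gap 0.0158 q [ 0.14  0.51 -0.27  0.   -0.79 -0.07] tilt [-0.008 -0.001]
```

```bash
python3 -m pendant '[[1,0,0,0,0],[1,0,0,0,0],[1,0,0,0,0],[1,0,-0.0012,0.0019,0],[1,0,-0.001,0.002,0]]'; python3 st.py
```

```text
t: 21.48
tool_pos: [0.5907, -0.0791, 0.045]
orientation: [[0.073, -0.997, -0.008], [-0.997, -0.073, -0.002], [0.001, 0.008, -1.0]]
force: [-7.8, -2.2, 6.3]
finger_gap: 0.0158
t 21.48 pos [ 0.5907 -0.0791  0.045 ] yaw 1.6439 F [-7.8 -2.2  6.3] gap 0.0158 q [ 0.14  0.52 -0.27  0.   -0.79 -0.07] tilt [-0.008 -0.002]
```

```bash
python3 -m pendant '[[1,0,0,0,0],[1,0,0,0,0],[1,0,0,0,0],[1,0,-0.001,0.002,0],[1,0,-0.0008,0.002,0]]'; python3 st.py;  python3 -m pendant '[[1,0,0,0,0],[1,0,0,0,0],[1,0,0,0,0],[1,0,0,0,0],[1,0,0,0,0]]'
python3 - <<'E'
from h import *
snap('side','s14.png')
a=cv2.imread('pics/raw_s0.png') if 0 else cv2.imread('pics/raw_s7.png')[175:235,290:340];b=cv2.imread('pics/raw_s14.png')[175:235,290:340]
c=np.hstack([a,b]); cv2.imwrite('pics/c14.png',np.clip(cv2.resize(c,None,fx=8,fy=8,interpolation=cv2.INTER_CUBIC)*1.8,0,255).astype('uint8'))
E
```

```text
t: 22.1
tool_pos: [0.5925, -0.079, 0.0411]
orientation: [[0.073, -0.997, -0.008], [-0.997, -0.073, -0.002], [0.001, 0.008, -1.0]]
force: [-9.4, -2.9, 6.6]
finger_gap: 0.0159
t 22.1 pos [ 0.5925 -0.079   0.0411] yaw 1.644 F [-9.4 -2.9  6.6] gap 0.0159 q [ 0.14  0.53 -0.27  0.   -0.78 -0.07] tilt [-0.008 -0.002]
t: 22.72
tool_pos: [0.5926, -0.079, 0.0409]
orientation: [[0.073, -0.997, -0.008], [-0.997, -0.073, -0.002], [0.001, 0.008, -1.0]]
force: [-7.6, -2.4, 4.4]
finger_gap: 0.0158
```

View pics/c14.png

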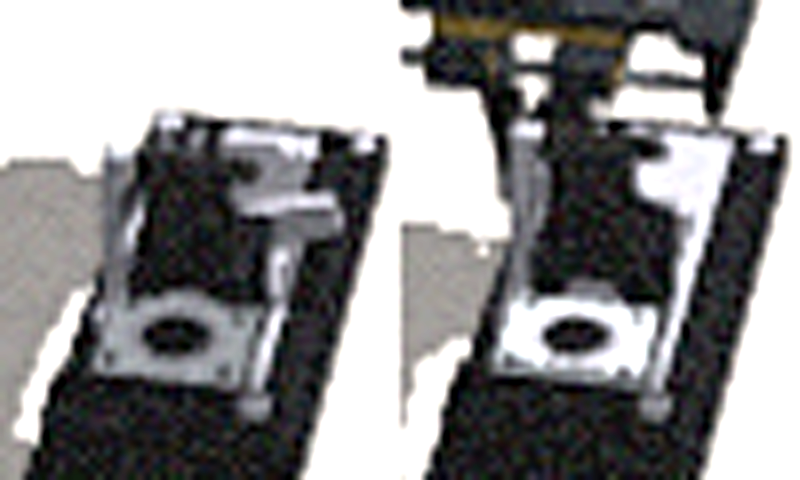

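```bash
python3 -m pendant '[[1,0,0,0,0],[1,0,0,0,0],[1,0,0,0,0],[1,0,-0.0006,0.0012,0],[1,0,-0.0004,0.0014,0]]'; python3 st.py
```

```text
t: 23.4
tool_pos: [0.5934, -0.0789, 0.0386]
orientation: [[0.073, -0.997, -0.008], [-0.997, -0.073, -0.002], [0.001, 0.008, -1.0]]
force: [-7.7, -2.0, 8.0]
finger_gap: 0.016
t 23.4 pos [ 0.5934 -0.0789  0.0386] yaw 1.6441 F [-7.7 -2.   8. ] gap 0.016 q [ 0.14  0.53 -0.27  0.   -0.78 -0.07] tilt [-0.008 -0.002]
```

```bash
python3 -m pendant '[[-0.2,0,0,0,0],[-0.2,0,0,0,0],[-0.2,0,0,0,0],[-0.2,0,0,0,0],[-0.2,0,0,0,0]]'; python3 st.py; python3 -m pendant '[[-0.2,0,0,-0.02,0],[-0.2,0,0,-0.05,0],[-0.2,0,0,-0.05,0],[-0.2,0.05,0,-0.04,0],[-0.2,0.06,0,0,0]]'; python3 -m pendant '[[-0.2,0.06,0,0,0],[-0.2,0.06,0,0,0],[-0.2,0,0,0,0],[-0.2,0,0,0,0],[-0.2,0,0,0,0]]'; python3 st.py
python3 - <<'E'
from h import *
snap('side','s15.png',(285,170,345,240),8)
snap('top','t15.png',(265,160,385,220),6.6)
for f in('s15','t15'):
  im=cv2.imread(f'pics/{f}.png');cv2.imwrite(f'pics/{f}.png',np.clip(im*1.8,0,255).astype('uint8'))
E
```

```text
t: 24.02
tool_pos: [0.5974, -0.0776, 0.0375]
orientation: [[0.073, -0.997, 0.0], [-0.997, -0.073, 0.0], [-0.0, -0.0, -1.0]]
force: [0.8, 0.7, -0.1]
finger_gap: 0.0508
t 24.02 pos [ 0.5974 -0.0776  0.0375] yaw 1.6442 F [ 0.8  0.7 -0.1] gap 0.0508 q [ 0.14  0.53 -0.27  0.   -0.77 -0.07] tilt [0. 0.]
t: 24.65
tool_pos: [0.6078, -0.1868, 0.2016]
orientation: [[0.077, -0.997, 0.01], [-0.997, -0.077, -0.001], [0.002, -0.01, -1.0]]
force: [1.2, 0.1, -0.4]
finger_gap: 0.052
t: 25.28
tool_pos: [0.614, -0.3047, 0.1966]
orientation: [[0.075, -0.997, 0.0], [-0.997, -0.075, 0.0], [-0.0, -0.0, -1.0]]
force: [0.7, -0.5, 0.6]
finger_gap: 0.0523
t 25.27 pos [ 0.614  -0.3047  0.1966] yaw 1.6456 F [ 0.7 -0.5  0.6] gap 0.0523 q [-0.23  0.5   0.14 -0.   -1.2   0.3 ] tilt [0. 0.]
```

View pics/s15.png

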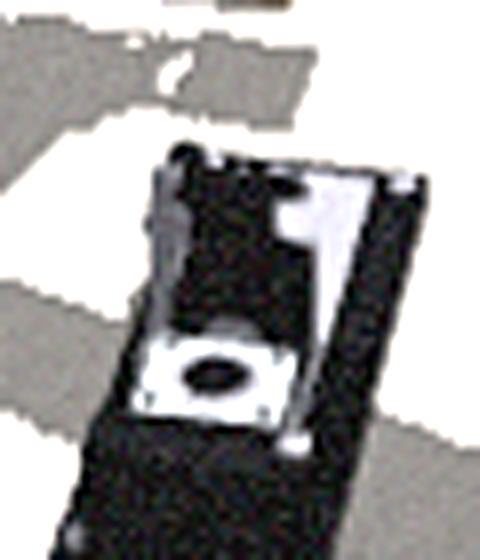

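View pics/t15.png

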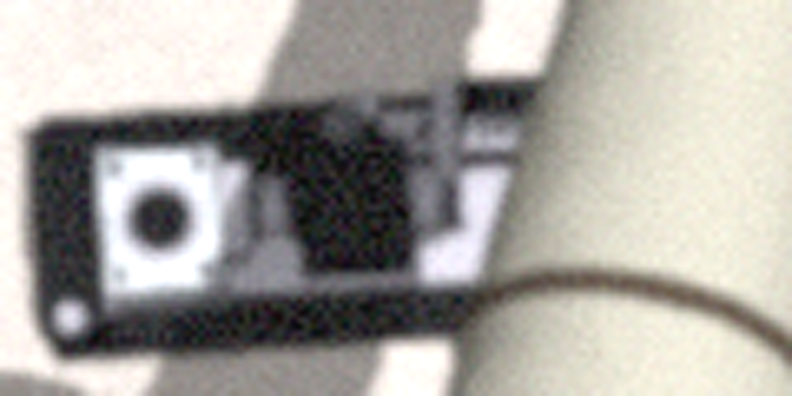

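Run:
```python
from h import *
a=cv2.imread('pics/raw_side0.png');b=cv2.imread('pics/raw_s15.png')
c=np.vstack([a[120:330,270:420],b[120:330,270:420]]) if 0 else np.hstack([a[120:330,270:420],b[120:330,270:420]])
cv2.imwrite('pics/cmp.png',cv2.resize(c,None,fx=2.6,fy=2.6))
```

```text
(no output)
```

View pics/cmp.png

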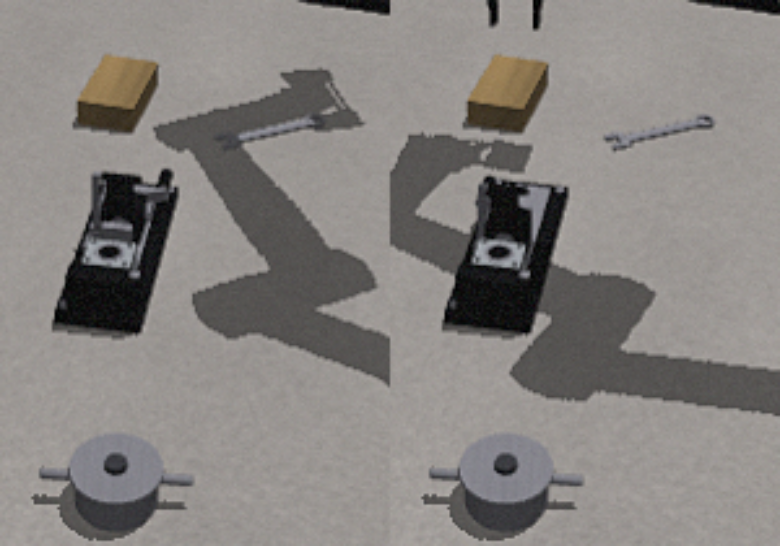

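The box, wrench and master are where they were, the block is standing square, and the crank handle is over on the +x side.

```bash
python3 -c "
from cell import manip
print(manip.close_job())"
```

```text
the job is handed in; nothing more can be done
None
```

The bearing block is clamped and the job is handed in at about 25 s on the robot's clock. I squeezed the lever and slid the jaw until its pad met the seated block (about 10 N). After letting the lever go, I turned the crank clockwise to about 2.7 rad, released it and moved clear.

**Did not go as planned:**
- The pawl had been left over a pin, so the pad pushed the jaw back about 7 mm while I was cranking. The handle position and the side camera both showed it; the jaw then stopped, which I take to be the pawl dropping in.
- When I first closed on the lever I was about 5 mm off centre, so the jaw crept a few millimetres before the slide.
- The sleeve probably slipped about 6 mm in the fingers early in the turn.

**Last checks:**
- **Clamping:** The force at the handle rose from 9.1 to 9.6 to 10.0 N over the last moves, against about 7 N for a free crank. That puts the pad about 3 mm in.
- **Disagreement:** Counting crank travel gives 3.3 to over 5 mm, although the pad can only go in 4 mm. I felt no end stop. Both figures are above the 2 mm needed, but I could not read the pad's compression directly.
- **Scene:** In the last pictures the block's bore is at the same pixels as at the start, and the block is square and standing. The box, wrench and master have not moved.

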